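# Unlock the bottle locker and hold the key turned

### The job

Press the spring pedal on top of the wooden bottle locker all the way down to its stop with the gripper, so that the keyway's dust shutter slides open, and let it spring back. Then take the key with the round bow from the key stand, push it into the upward-facing lock past the stiff pins until its shoulder is fully home, and turn it a quarter turn clockwise (seen from above) to its stop. The lock is sprung: finish while still gripping the key and holding it turned; leave the square key and the other things alone.

Things in the scene. Friction and masses are not known exactly. Their poses are not given: they have to be found in the camera images.
- locker: fixed wooden chest with steel corners, 160 (x) x 200 (y) x 85 mm high. Origin: centre of its underside; x runs from its front to its back, y to its left seen from the front; yaw varies. The upward-facing lock is on its top in the +y half, the pedal in the -y half. A wall cabinet hangs low over the worktop beyond x = 0.6 m: keep the arm clear of it.
- lock_mouth (a point): fixed point: centre of the keyway's mouth on the lock's vertical axis, level with the top of the round steel escutcheon (44 mm across); at (-20, 50, 89) mm in the locker's frame, axes as the locker's. With the plug at rest the keyway is a slot 17.5 mm long along y and 6.4 mm wide along x, 36 mm deep.
- plug_face (a point): same point as lock_mouth, but turning with the plug: the slot runs along its y. Two sprung sticky pins stand about 2.5 mm into the slot from one narrow end, 9 and 18 mm below the mouth; a tapered key pushed with 5 to 15 N, wiggled a little if it sticks, passes them.
- plug (a joint): turn of the lock's plug, rad: 0 at rest, grows clockwise seen from above to its stop at 1.5. A spring turns it back (0.02 N m at rest, 0.075 N m at the stop). A key in it has about 0.1 rad of play, so it must be turned a little further. It draws the small bolt on the locker's front.
- shutter (a joint): travel of the flat steel dust shutter (30 mm wide, 3 mm thick, just above the escutcheon), m: 0 covers the keyway; slides toward the locker's +x. Pressing the pedal to its stop pushes it to about 0.030, where friction leaves it (limit 0.034); from 0.024 on the keyway is clear.
- pedal (a joint): angle of the spring pedal, rad: 0 up (at rest), 0.35 down on its stop, where the tread is level. Hinge along the locker's y, at the pedal's rear end, at (50, -50, 97) mm in the locker's frame. Takes about 4 N on the tread to start and 8 N at the stop; springs back when released.
- pedal_tread (a point): the point to press, moves with the pedal: middle of the rubber tread on the front end of the steel pedal (106 x 44 x 6 mm), on its upper face, 80 mm in front of the hinge; at rest about 130 mm above the worktop, at the stop about 103 mm.
- key_stand: fixed wooden block 55 (x) x 130 (y) x 45 mm high with two slots, 72 mm apart along its y, each holding one key upright; which key is in which slot varies. Origin: centre of its underside.
- round_key: the locker's key, steel, upright in the stand, round bow on top. Origin: underside of its shoulder (bar 28 mm along y, 9 mm along x, 6 mm high), resting on the stand's top, 45 mm above the worktop. Blade 16 mm wide along y, 5 mm thick along x, hangs 30 mm below the origin; works either way round. Lift 35 mm or more to draw it out. Fully home in the lock the origin is at lock_mouth.
- round_bow (a point): centre of the round key's bow, 31 mm above its origin: disc of 33 mm diameter, 9 mm thick, whose flat faces look along the key's x; grip these, at or just above this point
- round_key_tip (a point): lower end of the round key's blade, 30 mm below its origin; the last 6 mm taper to 8 x 2 mm
- square_key: a like key with a square bow (31 x 31 mm, 9 mm thick) and an 8 mm thick blade that does not fit the locker; stays in the stand. Origin and axes as round_key.
- drop_bottle: bystander: brown glass dropper bottle, 33 x 34 x 102 mm, origin under its middle
- pick_jar: bystander: small jar with a black cap, 45 x 45 x 105 mm, origin under its middle
- measure: bystander: steel double-cone jigger, 45 x 45 x 80 mm, origin under its middle
- stopper: bystander: glass decanter stopper, 38 x 38 x 72 mm, origin under its middle
- little_jar: bystander: clip-top jar, 66 x 63 x 78 mm, origin under its middle

How it is judged:
By the outcome, as a careful person would: the job done as asked, in the order asked, and still so for the second after the job is handed in, while the arm keeps its last pose, push and grip.
It also fails if it takes over 61 s, if anything falls off the work surface, if the arm or the gripper's body presses on something with over 40 N, if the wrist force passes 120 N, or if a joint passes its speed limit or range.

### The arm

A 6-joint arm with a two-finger parallel gripper is mounted at the origin on a cart in front of the work surface, level with it; the furniture and walls round the work are solid. World frame = base frame: x ahead of the robot, y to its left, z up, the work surface at z = 0. Lengths are in m, angles in rad, forces in N, time in s.
With the tool pointing down it reaches from about 0.35 to 0.775 m from the base axis. Payload 5.5 kg.
Tool frame: the origin (TCP) lies at the very end of the fingers, on their centre line; the grasp point (between the pads) lies 19 mm behind it; z points along the fingers, y is the direction in which the jaws open and shut (so a half turn about z gives the same grasp; the last joint's range is limited). The gripper opens to 85 mm and grips with 20 to 120 N. Pads are 22 mm wide; open, the fingers measure 114 mm over their backs; the gripper's body (76 mm by 85 mm) begins 54 mm behind the grasp point. The pads swing forward as they close: fully open they stand 13 mm farther back than shut.
Start: joints at [-1.296, 0.313, 0.046, 1.304, 0, 1.431], TCP at [0.232, -0.526, 0.231] pointing down, gripper open.
Joint ranges: [-2.76, 2.76], [-0.86, 1.69], [-1.03, 1.26], [-2.2, 2.34], [-1.47, 1.5], [-3.14, 3.14]. Speed limits (rad/s): [2.57, 2.57, 3.14, 3.14, 3.14, 3.14].

### API

Orientations are given as a unit quaternion [w, x, y, z].
In Python, from workcell import get_state, imaging, env, spotter gives the robot as it stands.
- The arm moves only by the tool play_rows, never from a script. Its argument "moves" is a list of rows, each an object with "claw": the finger opening in cm, from 0 to 8.54; "delta_pos": the shift along the tool's x, y, z in cm, a list of three; "twist": the turn about the tool's z in degrees. A call has 1 to 12 rows; each row is the pose to reach, as a shift and turn from the pose commanded when the call began, along the tool's axes at that moment; what a row does not reach only later rows make up. A row lasts 1/8 s, in which the tool goes at most 62.5 mm and 10.7 degrees, less where a joint would pass 70% of its speed; a pose out of reach is approached as far as the arm can. A call with a gripper value outside its range is refused whole. The fingers move at their own pace and stop on an object; "force" is the grip in N (left out, the last holds). Time passes only in rows, so rows that repeat a pose let the fingers close. It gives the time, the measured TCP pose, the force and the opening at its end, in the units of the state.
- get_state(): the state, without advancing time (a new reading comes with each control period).
- imaging.read_camera(name): name is "side" or "top" or "wrist"; returns the picture (480x640x3 uint8, red, green, blue); there is no depth.
- imaging.camera_info(name): a dict with "fx", "fy", "cx", "cy" (pixels), "k1" (the pictures are not rectified: a ray, as slopes to the right and down, at radius r is drawn at 1 + k1 r^2 times it, then the intrinsics apply), "world_to_cam" (4x4, takes a point from world to camera coordinates). Camera axes: x right, y down, z forward; pixel columns grow to the right and rows downward; lengths in m; the calibration is good to about 2 mm. A picture is of the moment at which its call begins: read the wrist's pose just before it. camera_info takes no time and is no camera call; for the wrist camera it gives the pose at the moment of the call.
- env.hand_in(): hands the job in, once; it reports no verdict.
Trained networks look in the newest picture that a camera, given by its name, has taken for a name from the list of things; names that differ only in an ending like _2 or _b are one class to them, and where a whole thing is asked for, a point or a joint stands for the part that bears it (a point fixed in the world has none). Each returns a list of dicts, best first, with "conf" (0 to 1); they miss things now and then, are a little off and sometimes report something else, mostly with a low value. They report only what shows in the picture. A call takes as long as a camera call.
- spotter.spot_in(camera, query): "extent" ([left, top, right, bottom] in pixels, round what is visible of it).
The state is a dict: "clock": time; "joint_pos": joint angles; "qvel": joint speeds; "tau": joint torques, N m; "tcp_pos": TCP position; "orientation": TCP orientation; "wrist_force": force on the tool from outside, world axes, zero at the start; "ft_torque": the same for the moment, N m; "finger_gap": finger opening in m.
Only numpy, scipy, OpenCV 4.12 (cv2) and the standard library are available. Lean on these libraries where they do the work, as an engineer would, in place of code of your own. Each camera call takes 0.05 s, during which the arm holds its last target. There are 200 camera calls.

## Working session

There is one attempt and no reset: what is moved stays moved. The work goes in short steps, Python scripts to look and compute and a tool call to move; the robot and the scene stay as the last step left them, time stands still between calls to the robot, and variables do not carry over. Pictures are saved under pics/ and viewed, about 8 in all and at most 12, crops included, and the job is handed in when it is done.

Besides the shell and the picture viewer there is one more tool, called after "Request:" as a command line: name --argument value ..., lists and objects as JSON in quotes. play_rows: Moves the arm, as the interface text tells. Its arguments: {"type":"object","properties":{"moves":{"type":"array"},"force":{"type":"number"}},"required":["moves"]}

```bash
mkdir -p pics; ls; cat > h.py <<'E'
import numpy as np, cv2
from workcell import get_state, imaging, env, spotter
def pix(cam,uv,z,info=None):
    c=info or imaging.camera_info(cam); x=(uv[0]-c['cx'])/c['fx']; y=(uv[1]-c['cy'])/c['fy']
    a,b=x,y
    for _ in range(30):
        s=1+c['k1']*(a*a+b*b); a,b=x/s,y/s
    T=np.linalg.inv(np.array(c['world_to_cam'])); d=T[:3,:3]@[a,b,1]; o=T[:3,3]
    return o+d*(z-o[2])/d[2]
def proj(cam,P,info=None):
    c=info or imaging.camera_info(cam); p=(np.array(c['world_to_cam'])@[*P,1])[:3]
    a,b=p[0]/p[2],p[1]/p[2]; s=1+c['k1']*(a*a+b*b)
    return np.array([c['fx']*a*s+c['cx'],c['fy']*b*s+c['cy']])
def snap(cam,name):
    im=imaging.read_camera(cam); cv2.imwrite(f'pics/{name}.png',im[:,:,::-1]); return im
E
python3 - <<'E'
from h import *
np.set_printoptions(precision=4,suppress=True)
s=get_state();print(s['clock'],s['tcp_pos'],s['orientation'],s['finger_gap'])
for c in ['top','side']:
    snap(c,c+'0')
    i=imaging.camera_info(c);T=np.linalg.inv(np.array(i['world_to_cam']));print(c,i['fx'],i['k1'],T[:3,3],T[:3,2])
    for q in ['locker','key_stand','round_key','square_key','pedal','round_bow','pedal_tread','shutter','plug']:
        r=spotter.spot_in(c,q); print(q,[(np.round(d['extent']),round(d['conf'],2)) for d in r[:2]])
E
```

```text
pics
0.0 [ 0.2316 -0.5257  0.2304] [-0.0009  0.9786  0.2059 -0.0001] 0.08558649698117571
top 504.915143500378 -0.08977665272185448 [ 0.3336 -0.0301  1.5016] [ 0.0947 -0.008  -0.9955]
locker [(array([191., 196., 277., 275.]), 0.88)]
key_stand [(array([338., 214., 382., 252.]), 0.79)]
round_key [(array([370., 220., 378., 228.]), 0.51)]
square_key []
pedal [(array([238., 211., 261., 244.]), 0.91)]
round_bow [(array([297., 235., 308., 247.]), 0.41)]
pedal_tread [(array([233., 212., 262., 243.]), 0.69)]
shutter [(array([191., 196., 280., 275.]), 0.68), (array([215., 238., 225., 248.]), 0.44)]
plug []
side 595.7503118503929 -0.06017836910238682 [-0.4488 -0.9906  0.8998] [ 0.6144  0.6087 -0.502 ]
locker [(array([227., 200., 312., 266.]), 0.81)]
key_stand [(array([338., 274., 392., 302.]), 0.59)]
round_key [(array([340., 278., 393., 302.]), 0.73), (array([372., 265., 385., 278.]), 0.53)]
square_key [(array([457., 301., 486., 342.]), 0.3)]
pedal [(array([264., 210., 296., 217.]), 0.75), (array([422., 324., 441., 364.]), 0.38)]
round_bow [(array([265., 211., 296., 218.]), 0.31), (array([246., 214., 260., 221.]), 0.17)]
pedal_tread [(array([267., 212., 297., 218.]), 0.66)]
shutter []
plug [(array([224., 200., 315., 268.]), 0.53)]
```

```bash
python3 - <<'E'
from h import *
a=cv2.imread('pics/top0.png')[180:300,180:400];b=cv2.imread('pics/side0.png')[180:360,210:500]
a=cv2.resize(a,None,fx=3.5,fy=3.5,interpolation=cv2.INTER_CUBIC)[:, :770]; cv2.imwrite('pics/a.png',a)
b=cv2.resize(b,None,fx=2.75,fy=2.75,interpolation=cv2.INTER_CUBIC); cv2.imwrite('pics/b.png',b)
E
```

```text
(no output)
```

View pics/a.png

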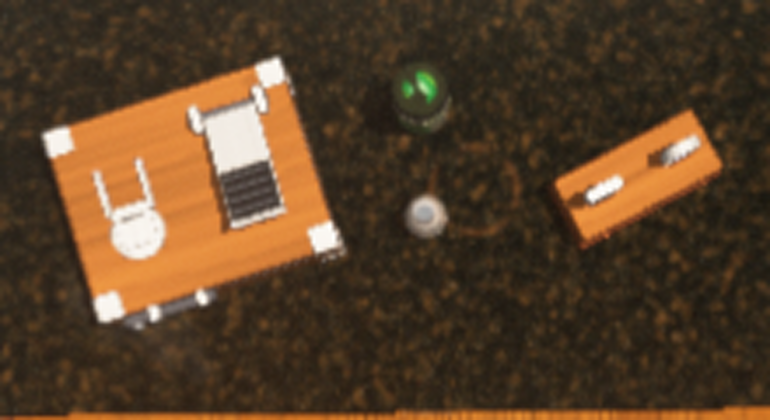

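View pics/b.png

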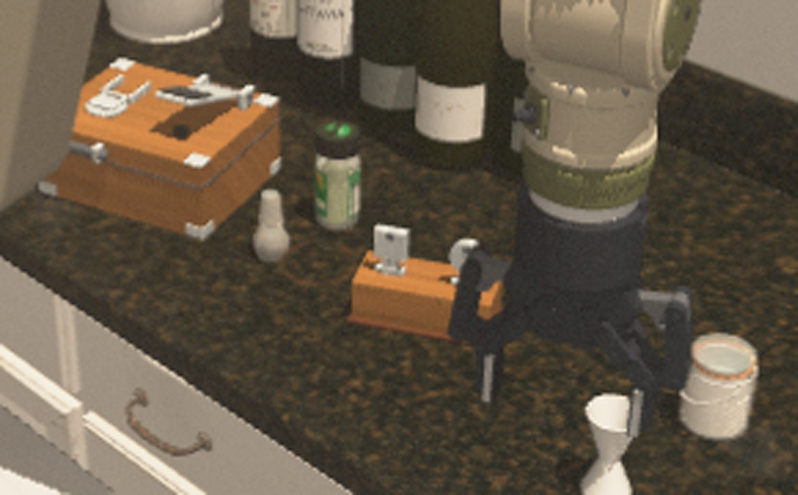

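The top view shows the locker at left, with the shutter disc at crop (138,232) and the tread at (252,192). The stand is at right. In the side view the round key is in the right-hand (-y) slot and the square key in the left.

```bash
python3 - <<'E'
from h import *
from scipy.spatial.transform import Rotation as R
np.set_printoptions(precision=4,suppress=True)
i=imaging.camera_info('top')
W=lambda u,v,z: pix('top',(u/3.5+180,v/3.5+180),z,i)
L=[W(*p,.085) for p in [(45,132),(277,59),(343,248),(101,320)]]
c=np.mean(L,0);print('locker c',c, [np.linalg.norm(L[k]-L[(k+1)%4]) for k in range(4)])
ex=(L[0]+L[1]-L[2]-L[3]);ey=(L[0]+L[3]-L[1]-L[2])
yx=np.arctan2(ex[1],ex[0]);yy=np.arctan2(-ey[0],ey[1]);yaw=(yx+yy)/2;print('yaw',np.degrees([yx,yy]))
Rz=R.from_euler('z',yaw).as_matrix()
o=np.array([c[0],c[1],0])
for n,p in [('lock',(-.02,.05,.092)),('tread',(-.03,-.05,.130)),('treadstop',(-.03,-.05,.103))]:
    P=o+Rz@p;print(n,P,proj('top',P,i),(proj('top',P,i)-180)*3.5)
S=[W(*p,.045) for p in [(555,184),(690,110),(722,160)]];print('stand',S,[np.linalg.norm(S[0]-S[1]),np.linalg.norm(S[2]-S[1])])
d=S[0]-S[1];print('stand yaw',np.degrees(np.arctan2(-d[0],d[1])),'c',(S[0]+S[2])/2)
for n,p in [('sq',(603,190)),('rd',(682,150))]: print(n,W(*p,.085))
s=get_state();print(R.from_quat(np.roll(s['orientation'],-1)).as_matrix())
c=imaging.camera_info('wrist');T=np.linalg.inv(np.array(c['world_to_cam']));print('wristcam',c['fx'],T)
E
```

```text
locker c [0.4913 0.1896 0.085 ] [np.float64(0.19750514430384958), np.float64(0.16348463615110845), np.float64(0.2027746416990839), np.float64(0.16001732209112532)]
yaw [18.0407 16.4774]
lock [0.4574 0.2314 0.092 ] [219.3589 245.9641] [137.7561 230.8744]
tread [0.4775 0.1329 0.13  ] [252.731  237.0528] [254.5587 199.6847]
treadstop [0.4775 0.1329 0.103 ] [253.8804 238.0511] [258.5815 203.1787]
stand [array([ 0.4967, -0.1063,  0.045 ]), array([ 0.5577, -0.2201,  0.045 ]), array([ 0.5154, -0.2458,  0.045 ])] [np.float64(0.12909161832184596), np.float64(0.04953000651925506)]
stand yaw 28.1756293056526 c [ 0.506 -0.176  0.045]
sq [ 0.487  -0.1429  0.085 ]
rd [ 0.5189 -0.2076  0.085 ]
[[ 0.9152  0.403   0.0001]
 [ 0.403  -0.9152 -0.0001]
 [ 0.      0.0001 -1.    ]]
wristcam 365.22728901366406 [[ 0.4034 -0.87   -0.2834  0.3042]
 [-0.915  -0.3832 -0.1259 -0.4943]
 [ 0.0009  0.3101 -0.9507  0.3752]
 [ 0.      0.      0.      1.    ]]
```

Request:
play_rows --moves '[{"claw": 0, "delta_pos": [49.1, -50.4, 0], "twist": -83}, {"claw": 0, "delta_pos": [49.1, -50.4, 0], "twist": -83}, {"claw": 0, "delta_pos": [49.1, -50.4, 0], "twist": -83}, {"claw": 0, "delta_pos": [49.1, -50.4, 0], "twist": -83}, {"claw": 0, "delta_pos": [49.1, -50.4, 0], "twist": -83}, {"claw": 0, "delta_pos": [49.1, -50.4, 0], "twist": -83}, {"claw": 0, "delta_pos": [49.1, -50.4, 0], "twist": -83}, {"claw": 0, "delta_pos": [49.1, -50.4, 0], "twist": -83}, {"claw": 0, "delta_pos": [49.1, -50.4, 0], "twist": -83}, {"claw": 0, "delta_pos": [49.1, -50.4, 0], "twist": -83}, {"claw": 0, "delta_pos": [49.1, -50.4, 0], "twist": -83}, {"claw": 0, "delta_pos": [49.1, -50.4, 0], "twist": -83}]'

```text
clock: 2.5
tcp_pos: [0.4786, 0.136, 0.2311]
orientation: [0.0, 0.595, 0.804, 0.0]
wrist_force: [0.1, 0.3, 0.5]
finger_gap: -0.0003
```

```bash
cat > mark.py <<'E'
from h import *
def draw(im,i,pts,name,crop=None):
    im=im[:,:,::-1].copy()
    for n,P in pts.items():
        u=proj('wrist',P,i)
        cv2.circle(im,(int(round(u[0])),int(round(u[1]))),2,(255,0,255),-1)
    cv2.imwrite(f'pics/{name}.png',im)
E
python3 - <<'E'
from mark import *
from scipy.spatial.transform import Rotation as R
np.set_printoptions(precision=4,suppress=True)
i=imaging.camera_info('wrist');im=snap('wrist','w1')
Rz=R.from_euler('z',17.2,degrees=True).as_matrix();o=np.array([.4913,.1896,0])
pts={n:o+Rz@p for n,p in dict(a=(.08,.1,.085),b=(.08,-.1,.085),c=(-.08,-.1,.085),d=(-.08,.1,.085),l=(-.02,.05,.092),t=(-.03,-.05,.13)).items()}
print({n:proj('wrist',p,i) for n,p in pts.items()})
draw(im,i,pts,'w1m')
for q in ['locker','shutter','lock_mouth','plug','pedal','pedal_tread']:print(q,[(np.round(d['extent']),round(d['conf'],2)) for d in spotter.spot_in('wrist',q)[:2]])
import pickle;pickle.dump(i,open('w1.pkl','wb'))
E
```

```text
{'a': array([473.8297,  24.2871]), 'b': array([447.7024, 280.353 ]), 'c': array([264.1697, 280.9925]), 'd': array([250.45  ,  23.2366]), 'l': array([334.5817,  95.7772]), 't': array([321.1279, 242.7503])}
locker []
shutter [(array([320.,  72., 367., 119.]), 0.78)]
lock_mouth [(array([241.,  24., 475., 283.]), 0.92)]
plug []
pedal [(array([299., 187., 432., 278.]), 0.85)]
pedal_tread [(array([295., 187., 435., 274.]), 0.87)]
```

View pics/w1m.png

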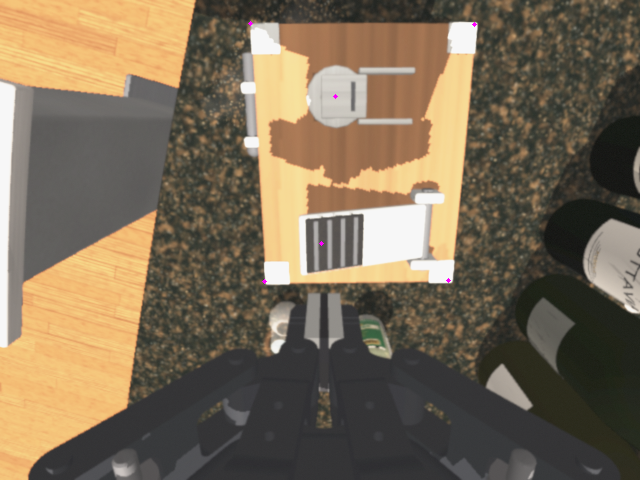

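The locker fit holds: the predicted corners sit on the real ones, and the escutcheon centre is at about (337,97). The tool is already over the tread, so I press now.

Request:
play_rows --moves '[{"claw": 0, "delta_pos": [-0.3, 0, 5], "twist": 0}, {"claw": 0, "delta_pos": [-0.3, 0, 9], "twist": 0}, {"claw": 0, "delta_pos": [-0.3, 0, 10.5], "twist": 0}, {"claw": 0, "delta_pos": [-0.3, 0, 11.5], "twist": 0}, {"claw": 0, "delta_pos": [-0.3, 0, 12.2], "twist": 0}, {"claw": 0, "delta_pos": [-0.3, 0, 12.7], "twist": 0}, {"claw": 0, "delta_pos": [-0.3, 0, 13.0], "twist": 0}, {"claw": 0, "delta_pos": [-0.3, 0, 13.0], "twist": 0}]'

```text
clock: 3.85
tcp_pos: [0.4784, 0.129, 0.1027]
orientation: [0.0, 0.597, 0.802, -0.001]
wrist_force: [-5.0, -2.5, 6.1]
finger_gap: 0.0
```

Request:
play_rows --moves '[{"claw": 0, "delta_pos": [0, 0, 0.3], "twist": 0}, {"claw": 0, "delta_pos": [0, 0, 0.6], "twist": 0}, {"claw": 0, "delta_pos": [0, 0, 0.6], "twist": 0}]'

```text
clock: 4.22
tcp_pos: [0.4787, 0.129, 0.1013]
orientation: [0.001, 0.597, 0.802, 0.0]
wrist_force: [-17.1, -3.4, 40.9]
finger_gap: -0.0006
```

Request:
play_rows --moves '[{"claw": 0, "delta_pos": [0, 0, -1], "twist": 0}, {"claw": 0, "delta_pos": [0, 0, -3.5], "twist": 0}, {"claw": 0, "delta_pos": [0, 0, -9], "twist": 0}, {"claw": 0, "delta_pos": [0, 0, -13], "twist": 0}, {"claw": 0, "delta_pos": [0, 0, -13], "twist": 0}]'

```text
clock: 4.85
tcp_pos: [0.4817, 0.1298, 0.2302]
orientation: [0.003, 0.597, 0.802, 0.003]
wrist_force: [0.7, -0.3, -0.7]
finger_gap: -0.0
```

```bash
python3 - <<'E'
from mark import *
np.set_printoptions(precision=4,suppress=True)
i=imaging.camera_info('wrist');im=snap('wrist','w2');print(get_state()['tcp_pos'])
import pickle;pickle.dump(i,open('w2.pkl','wb'))
c=im[0:300,220:520,::-1];cv2.imwrite('pics/w2c.png',cv2.resize(c,None,fx=2,fy=2,interpolation=cv2.INTER_CUBIC))
E
```

```text
[0.4805 0.1297 0.2279]
```

View pics/w2c.png

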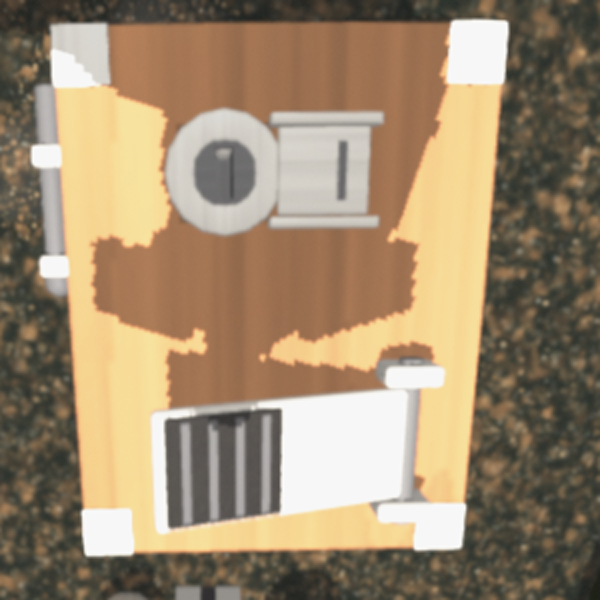

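The shutter is open: the plug disc is uncovered at crop (225,172) and the plate has slid to the right. The pedal has sprung back up.

```bash
python3 - <<'E'
from mark import *
from scipy.optimize import least_squares
from scipy.spatial.transform import Rotation as R
import pickle
np.set_printoptions(precision=4,suppress=True)
i=pickle.load(open('w2.pkl','rb'))
m={(-.08,.1,.085):(51,22),(.08,.1,.085):(508,19),(.08,-.1,.085):(465,550),(-.08,-.1,.085):(84,555),(-.02,.05,.089):(225,172)}
uv=np.array(list(m.values()))/2+[220,0];P=np.array(list(m))
def f(x): return np.ravel([proj('wrist',R.from_euler('z',x[2]).apply(p)+[x[0],x[1],0],i) for p in P]-uv)
r=least_squares(f,[.491,.19,.3]);x=r.x;print(x,np.degrees(x[2]));print(r.fun.reshape(-1,2))
print('lock fit',R.from_euler('z',x[2]).apply(P[4])+[x[0],x[1],0],'direct',pix('wrist',uv[4],.089,i))
g=cv2.imread('pics/w2.png',0)[60:115,300:365];c=cv2.HoughCircles(cv2.medianBlur(cv2.resize(g,None,fx=4,fy=4),5),cv2.HOUGH_GRADIENT,1,300,param1=100,param2=20,minRadius=85,maxRadius=130)
if c is not None: c=c[0,0]/4;print(c+[300,60,0],pix('wrist',c[:2]+[300,60],.089,i))
E
```

```text
[0.4933 0.1902 0.3075] 17.61776283241202
[[ 1.4182  1.9805]
 [-1.4767  1.8733]
 [-2.9987 -3.4935]
 [ 2.378  -2.5454]
 [ 0.4261 -0.2359]]
lock fit [0.4591 0.2318 0.089 ] direct [0.4589 0.2316 0.089 ]
```

Request:
play_rows --moves '[{"claw": 0, "delta_pos": [-33.4, -6, 0], "twist": -105}, {"claw": 0, "delta_pos": [-33.4, -6, 0], "twist": -105}, {"claw": 5, "delta_pos": [-33.4, -6, 0], "twist": -105}, {"claw": 5, "delta_pos": [-33.4, -6, 0], "twist": -105}, {"claw": 5, "delta_pos": [-33.4, -6, 0], "twist": -105}, {"claw": 5, "delta_pos": [-33.4, -6, 0], "twist": -105}, {"claw": 5, "delta_pos": [-33.4, -6, 0], "twist": -105}, {"claw": 5, "delta_pos": [-33.4, -6, 0], "twist": -105}, {"claw": 5, "delta_pos": [-33.4, -6, 0], "twist": -105}, {"claw": 5, "delta_pos": [-33.4, -6, 0], "twist": -105}, {"claw": 5, "delta_pos": [-33.4, -6, 0], "twist": -105}]'

```text
clock: 6.28
tcp_pos: [0.517, -0.2072, 0.2241]
orientation: [-0.001, -0.275, 0.962, 0.001]
wrist_force: [-0.5, 0.7, 0.2]
finger_gap: 0.0501
```

Request:
play_rows --moves '[{"claw": 5, "delta_pos": [0, 0, 0], "twist": -86}, {"claw": 5, "delta_pos": [0, 0, 0], "twist": -86}, {"claw": 5, "delta_pos": [0, 0, 0], "twist": -86}, {"claw": 5, "delta_pos": [0, 0, 0], "twist": -86}, {"claw": 5, "delta_pos": [0, 0, 0], "twist": -86}, {"claw": 5, "delta_pos": [0, 0, 0], "twist": -86}, {"claw": 5, "delta_pos": [0, 0, 0], "twist": -86}, {"claw": 5, "delta_pos": [0, 0, 0], "twist": -86}, {"claw": 5, "delta_pos": [0, 0, 0], "twist": -86}, {"claw": 5, "delta_pos": [0, 0, 0], "twist": -86}]'

```text
clock: 7.52
tcp_pos: [0.5174, -0.2071, 0.2247]
orientation: [0.0, 0.855, -0.518, -0.0]
wrist_force: [-0.2, 0.1, -0.1]
finger_gap: 0.0501
```

```bash
python3 - <<'E'
from mark import *
np.set_printoptions(precision=4,suppress=True)
s=get_state();print(s['joint_pos'])
i=imaging.camera_info('wrist');im=snap('wrist','w3')
import pickle;pickle.dump(i,open('w3.pkl','wb'))
for q in ['key_stand','round_key','round_bow','square_key']:print(q,[(np.round(d['extent']),round(d['conf'],2)) for d in spotter.spot_in('wrist',q)[:2]])
print(proj('wrist',(.519,-.208,.0925),i))
E
```

```text
[-0.5249  0.2814 -0.0136  1.2767 -0.     -2.5768]
key_stand [(array([287., 166., 351., 308.]), 0.73)]
round_key [(array([314., 195., 326., 237.]), 0.81)]
round_bow [(array([313., 191., 325., 240.]), 0.63)]
square_key [(array([313., 271., 323., 322.]), 0.63), (array([314., 195., 325., 235.]), 0.54)]
[321.6483 225.4964]
```

View pics/w3.png

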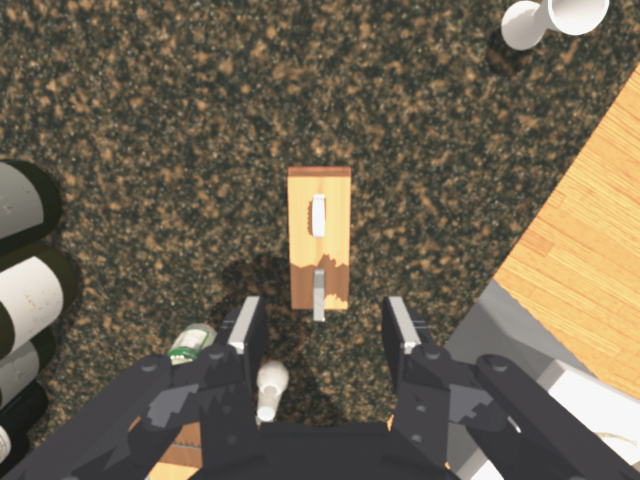

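The round key is the upper one at (319,215) and the square key is at (319,296). The stand's top face has corners at about (288,177), (351,177), (349,309) and (291,309).

```bash
python3 - <<'E'
from mark import *
from scipy.optimize import least_squares
from scipy.spatial.transform import Rotation as R
import pickle
np.set_printoptions(precision=4,suppress=True)
i=pickle.load(open('w3.pkl','rb'))
# image up = stand -y, image left = +x
P=np.array([(.0275,-.065,.045),(-.0275,-.065,.045),(-.0275,.065,.045),(.0275,.065,.045)])
uv=np.array([(288,177),(351,177),(349,309),(291,309)])
def f(x): return np.ravel([proj('wrist',R.from_euler('z',x[2]).apply(p)+[x[0],x[1],0],i) for p in P]-uv)
r=least_squares(f,[.506,-.176,.49]);x=r.x;print(x[:2],np.degrees(x[2]),r.fun)
k=R.from_euler('z',x[2]).apply([0,-.036,.076])+[x[0],x[1],0];print('key',k,'top px',proj('wrist',k+[0,0,.0165],i),'bow ends',[proj('wrist',k+R.from_euler('z',x[2]).apply([0,s,0]),i) for s in(-.0165,.0165)])
s=get_state();t=s['tcp_pos'];Rt=R.from_quat(np.roll(s['orientation'],-1)).as_matrix()
print('yaw_x',np.degrees(np.arctan2(Rt[1,0],Rt[0,0])),'delta tool',Rt.T@(k-t), 'tcp px',proj('wrist',t,i))
print(pix('wrist',(318.5,215),.0925,i),pix('wrist',(318.5,215),.076,i))
E
```

```text
[ 0.505  -0.1768] 27.609518329337227 [ 0.4021  0.34   -0.3882  0.3053 -1.3653 -0.47    1.3502 -0.4481]
key [ 0.5217 -0.2087  0.076 ] top px [319.0368 223.2508] bow ends [array([319.1809, 198.2671]), array([319.3343, 236.9693])]
yaw_x -62.28673037373982 delta tool [ 0.0032 -0.0028  0.1493] tcp px [322.1148 310.3427]
[ 0.5251 -0.2144  0.0925] [ 0.5234 -0.2106  0.076 ]
```

Request:
play_rows --moves '[{"claw": 5, "delta_pos": [0.3, -0.3, 6], "twist": 0}, {"claw": 5, "delta_pos": [0.3, -0.3, 11], "twist": 0}, {"claw": 5, "delta_pos": [0.3, -0.3, 14.5], "twist": 0}, {"claw": 5, "delta_pos": [0.3, -0.3, 16.4], "twist": 0}, {"claw": 3, "delta_pos": [0.3, -0.3, 16.4], "twist": 0}, {"claw": 0.4, "delta_pos": [0.3, -0.3, 16.4], "twist": 0}, {"claw": 0.4, "delta_pos": [0.3, -0.3, 16.4], "twist": 0}, {"claw": 0.4, "delta_pos": [0.3, -0.3, 16.4], "twist": 0}, {"claw": 0.4, "delta_pos": [0.3, -0.3, 16.4], "twist": 0}, {"claw": 0.4, "delta_pos": [0.3, -0.3, 16.4], "twist": 0}]' --force 80

```text
clock: 9.02
tcp_pos: [0.5227, -0.2089, 0.0626]
orientation: [0.0, 0.856, -0.517, 0.001]
wrist_force: [0.2, 0.4, 5.5]
finger_gap: 0.0074
```

Request:
play_rows --moves '[{"claw": 0.4, "delta_pos": [0, 0, -2], "twist": 0}, {"claw": 0.4, "delta_pos": [0, 0, -4], "twist": 0}, {"claw": 0.4, "delta_pos": [0, 0, -9], "twist": 0}, {"claw": 0.4, "delta_pos": [0, 0, -14.5], "twist": 0}, {"claw": 0.4, "delta_pos": [0, 0, -14.5], "twist": 0}]'

```text
clock: 9.65
tcp_pos: [0.5243, -0.2097, 0.2113]
orientation: [-0.0, 0.856, -0.517, 0.005]
wrist_force: [0.0, -0.6, -0.8]
finger_gap: 0.0076
```

Request:
play_rows --moves '[{"claw": 0.4, "delta_pos": [-42, -14.8, 0], "twist": 10.2}, {"claw": 0.4, "delta_pos": [-42, -14.8, 0], "twist": 10.2}, {"claw": 0.4, "delta_pos": [-42, -14.8, 0], "twist": 10.2}, {"claw": 0.4, "delta_pos": [-42, -14.8, 0], "twist": 10.2}, {"claw": 0.4, "delta_pos": [-42, -14.8, 0], "twist": 10.2}, {"claw": 0.4, "delta_pos": [-42, -14.8, 0], "twist": 10.2}, {"claw": 0.4, "delta_pos": [-42, -14.8, 0], "twist": 10.2}, {"claw": 0.4, "delta_pos": [-42, -14.8, 0], "twist": 10.2}, {"claw": 0.4, "delta_pos": [-42, -14.8, 3], "twist": 10.2}, {"claw": 0.4, "delta_pos": [-42, -14.8, 5.2], "twist": 10.2}, {"claw": 0.4, "delta_pos": [-42, -14.8, 5.2], "twist": 10.2}]'

```text
clock: 11.02
tcp_pos: [0.4552, 0.2308, 0.1518]
orientation: [0.002, 0.807, -0.591, -0.001]
wrist_force: [-0.8, 0.1, -0.6]
finger_gap: 0.0077
```

```bash
python3 - <<'E'
from mark import *
from scipy.spatial.transform import Rotation as R
np.set_printoptions(precision=4,suppress=True)
s=get_state();t=s['tcp_pos'];Rt=R.from_quat(np.roll(s['orientation'],-1)).as_matrix()
i=imaging.camera_info('wrist');im=snap('wrist','w4')
import pickle;pickle.dump((i,s),open('w4.pkl','wb'))
print(t,np.degrees(np.arctan2(Rt[1,0],Rt[0,0])),s['joint_pos'])
for n,p in dict(tcp=t,tip=t+Rt@[0,0,.0476],lock=(.459,.2317,.089)).items(): print(n,proj('wrist',p,i))
c=im[200:440,200:440,::-1];cv2.imwrite('pics/w4c.png',cv2.resize(c,None,fx=2.5,fy=2.5,interpolation=cv2.INTER_CUBIC))
E
```

```text
[0.4552 0.2308 0.1518] -72.48734135017324 [ 0.312   0.2328 -0.2612  1.0824 -0.0004 -1.5644]
tcp [322.7519 310.1894]
tip [322.9302 268.9177]
lock [316.0195 258.9131]
```

View pics/w4c.png

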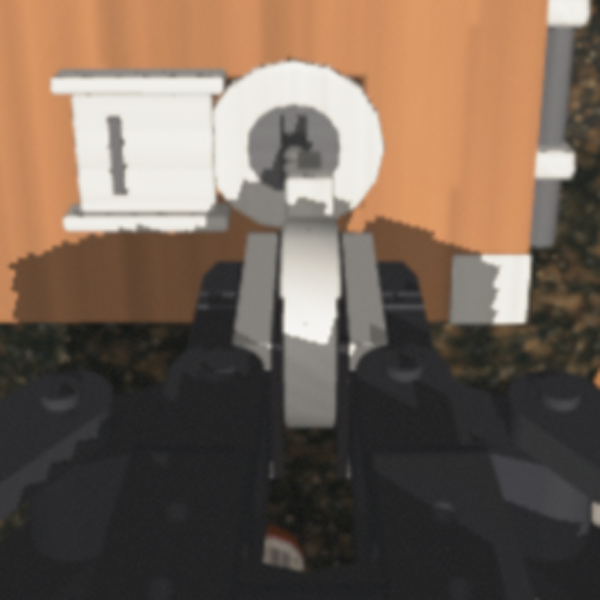

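```bash
python3 - <<'E'
from mark import *
import pickle
i,s=pickle.load(open('w4.pkl','rb'));im=cv2.imread('pics/w4.png')
c=im[220:292,280:360];cv2.imwrite('pics/w4z.png',cv2.resize(cv2.convertScaleAbs(c,alpha=1.0),None,fx=8,fy=8,interpolation=cv2.INTER_NEAREST))
# escutcheon outline model
import scipy.optimize as so
E
```

```text
(no output)
```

View pics/w4z.png

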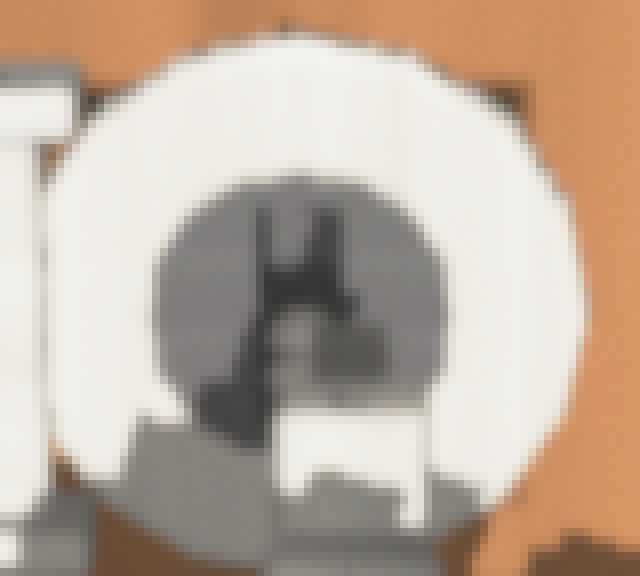

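Zoomed view: the slot and plug disc are centred at crop (300,315), which is px (317.5,259.4). The key's shoulder and blade are centred at crop x≈351, px u≈323.8.

```bash
python3 - <<'E'
from mark import *
from scipy.spatial.transform import Rotation as R
import pickle
np.set_printoptions(precision=4,suppress=True)
i,s=pickle.load(open('w4.pkl','rb'));t=s['tcp_pos'];Rt=R.from_quat(np.roll(s['orientation'],-1)).as_matrix()
L=pix('wrist',(317.5,259.4),.089,i);print('lock',L,'in tool',Rt.T@(L-t))
sh=t+Rt@[.014,0,.0146];print('shoulder end pred',proj('wrist',sh,i),proj('wrist',sh+Rt@[0,.001,0],i))
b=t+Rt@[.006,0,.045];print('blade pred',proj('wrist',b,i),proj('wrist',b+Rt@[0,.001,0],i))
print(np.array(get_state()['tcp_pos']))
E
```

```text
lock [0.4581 0.2317 0.089 ] in tool [-0.0001 -0.0033  0.0628]
shoulder end pred [322.8087 268.3082] [324.9441 268.309 ]
blade pred [322.9208 260.6945] [324.7253 260.6952]
[0.4563 0.2311 0.1533]
```

Request:
play_rows --moves '[{"claw": 0.4, "delta_pos": [0, -0.25, 0.5], "twist": 0}, {"claw": 0.4, "delta_pos": [0, -0.25, 1.1], "twist": 0}, {"claw": 0.4, "delta_pos": [0, -0.25, 1.1], "twist": 0}, {"claw": 0.4, "delta_pos": [0, -0.25, 1.1], "twist": 0}, {"claw": 0.4, "delta_pos": [0, -0.25, 1.1], "twist": 0}, {"claw": 0.4, "delta_pos": [0, -0.25, 1.1], "twist": 0}]'

```text
clock: 11.82
tcp_pos: [0.4596, 0.233, 0.1434]
orientation: [-0.0, 0.807, -0.591, 0.0]
wrist_force: [-0.3, 0.1, -1.4]
finger_gap: 0.0077
```

```bash
python3 - <<'E'
from h import *
import time
for _ in range(3): print(np.array(get_state()['tcp_pos']).round(4),np.round(get_state()['wrist_force'],1))
E
```

```text
[0.4596 0.233  0.1434] [-0.3  0.1 -1.4]
[0.4596 0.233  0.1434] [-0.3  0.1 -1.4]
[0.4596 0.233  0.1434] [-0.3  0.1 -1.4]
```

Request:
play_rows --moves '[{"claw": 0.4, "delta_pos": [0.07, 0.12, 0.2], "twist": 0}, {"claw": 0.4, "delta_pos": [0.07, 0.12, 0.5], "twist": 0}, {"claw": 0.4, "delta_pos": [0.07, 0.12, 0.8], "twist": 0}, {"claw": 0.4, "delta_pos": [0.07, 0.12, 1.1], "twist": 0}, {"claw": 0.4, "delta_pos": [0.07, 0.12, 1.3], "twist": 0}, {"claw": 0.4, "delta_pos": [0.07, 0.12, 1.3], "twist": 0}]'

```text
clock: 12.58
tcp_pos: [0.4584, 0.2319, 0.13]
orientation: [0.0, 0.807, -0.591, -0.0]
wrist_force: [-1.1, 0.6, -1.2]
finger_gap: 0.0075
```

Request:
play_rows --moves '[{"claw": 0.4, "delta_pos": [0, 0, 0.2], "twist": 0}, {"claw": 0.4, "delta_pos": [0, 0, 0.4], "twist": 0}, {"claw": 0.4, "delta_pos": [0, 0, 0.6], "twist": 0}, {"claw": 0.4, "delta_pos": [0, 0, 0.8], "twist": 0}, {"claw": 0.4, "delta_pos": [0, 0, 0.8], "twist": 0}]'

```text
clock: 13.2
tcp_pos: [0.4587, 0.2315, 0.1221]
orientation: [0.0, 0.807, -0.591, 0.0]
wrist_force: [1.5, -1.9, -2.0]
finger_gap: 0.0077
```

Request:
play_rows --moves '[{"claw": 0.4, "delta_pos": [0, 0, 0.2], "twist": 0}, {"claw": 0.4, "delta_pos": [0, 0, 0.4], "twist": 0}, {"claw": 0.4, "delta_pos": [0, 0, 0.6], "twist": 0}, {"claw": 0.4, "delta_pos": [0, 0, 0.8], "twist": 0}, {"claw": 0.4, "delta_pos": [0, 0, 1.0], "twist": 0}, {"claw": 0.4, "delta_pos": [0, 0, 1.0], "twist": 0}]'

```text
clock: 13.95
tcp_pos: [0.4584, 0.2317, 0.1118]
orientation: [0.0, 0.807, -0.591, 0.0]
wrist_force: [1.5, -3.5, -1.2]
finger_gap: 0.0078
```

Request:
play_rows --moves '[{"claw": 0.4, "delta_pos": [0, 0, 0.2], "twist": 0}, {"claw": 0.4, "delta_pos": [0, 0, 0.4], "twist": 0}, {"claw": 0.4, "delta_pos": [0, 0, 0.6], "twist": 0}, {"claw": 0.4, "delta_pos": [0, 0, 0.7], "twist": 0}, {"claw": 0.4, "delta_pos": [0, 0, 0.7], "twist": 0}]'

```text
clock: 14.58
tcp_pos: [0.4588, 0.2319, 0.1065]
orientation: [-0.0, 0.807, -0.591, 0.001]
wrist_force: [-1.4, -5.8, 10.2]
finger_gap: 0.0076
```

Request:
play_rows --moves '[{"claw": 0.4, "delta_pos": [0, 0, 0.15], "twist": 0}, {"claw": 0.4, "delta_pos": [0, 0, 0.15], "twist": 0}]' --force 110

```text
clock: 14.82
tcp_pos: [0.4589, 0.2319, 0.1065]
orientation: [-0.001, 0.807, -0.591, 0.001]
wrist_force: [-5.2, -6.8, 21.2]
finger_gap: 0.0072
```

```bash
python3 - <<'E'
from mark import *
im=snap('wrist','w5');c=im[200:340,230:410,::-1];cv2.imwrite('pics/w5c.png',cv2.resize(c,None,fx=4,fy=4,interpolation=cv2.INTER_CUBIC))
E
```

```text
(no output)
```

View pics/w5c.png

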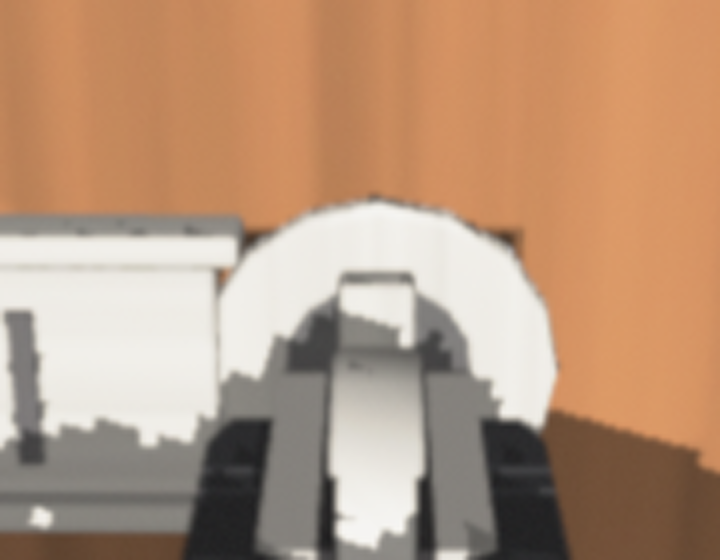

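The shoulder sits flush on the plug, the keyway is filled and the shutter is clear. Now I turn the key.

Request:
play_rows --moves '[{"claw": 0.4, "delta_pos": [0, 0, -0.1], "twist": 8}, {"claw": 0.4, "delta_pos": [0, 0, -0.1], "twist": 16}, {"claw": 0.4, "delta_pos": [0, 0, -0.1], "twist": 24}, {"claw": 0.4, "delta_pos": [0, 0, -0.1], "twist": 32}, {"claw": 0.4, "delta_pos": [0, 0, -0.1], "twist": 40}, {"claw": 0.4, "delta_pos": [0, 0, -0.1], "twist": 48}, {"claw": 0.4, "delta_pos": [0, 0, -0.1], "twist": 56}, {"claw": 0.4, "delta_pos": [0, 0, -0.1], "twist": 64}, {"claw": 0.4, "delta_pos": [0, 0, -0.1], "twist": 72}, {"claw": 0.4, "delta_pos": [0, 0, -0.1], "twist": 80}, {"claw": 0.4, "delta_pos": [0, 0, -0.1], "twist": 84}, {"claw": 0.4, "delta_pos": [0, 0, -0.1], "twist": 84}]'

```text
clock: 16.38
tcp_pos: [0.4589, 0.232, 0.1066]
orientation: [0.001, -0.204, 0.979, -0.0]
wrist_force: [-3.2, -5.5, 14.3]
finger_gap: 0.0064
```

```bash
python3 - <<'E'
from h import *
s=get_state();o=s['orientation'];print(np.degrees(2*np.arctan2(o[2],o[1])),np.round(s['ft_torque'],3),np.round(s['tau'],2))
E
```

```text
203.5425063127754 [-1.291  0.6   -0.01 ] [  1.92 -36.26  24.41  -1.86   1.43   0.19]
```

Request:
play_rows --moves '[{"claw": 0.4, "delta_pos": [0, 0, 0], "twist": 4}, {"claw": 0.4, "delta_pos": [0, 0, 0], "twist": 8}, {"claw": 0.4, "delta_pos": [0, 0, 0], "twist": 10}, {"claw": 0.4, "delta_pos": [0, 0, 0], "twist": 10}]'

```text
clock: 16.88
tcp_pos: [0.4589, 0.232, 0.1066]
orientation: [0.001, -0.118, 0.993, 0.0]
wrist_force: [-2.2, -6.0, 12.8]
finger_gap: 0.0074
```

```bash
python3 - <<'E'
from h import *
s=get_state();o=s['orientation'];print(np.degrees(2*np.arctan2(o[2],o[1])),np.round(s['ft_torque'],3),np.round(s['tau'],2))
im=snap('wrist','w6');c=im[200:340,230:410,::-1];cv2.imwrite('pics/w6c.png',cv2.resize(c,None,fx=4,fy=4,interpolation=cv2.INTER_CUBIC))
E
```

```text
193.58745525981217 [-1.279  0.6    0.273] [  1.81 -36.28  24.39  -1.83   1.48   0.33]
```

View pics/w6c.png

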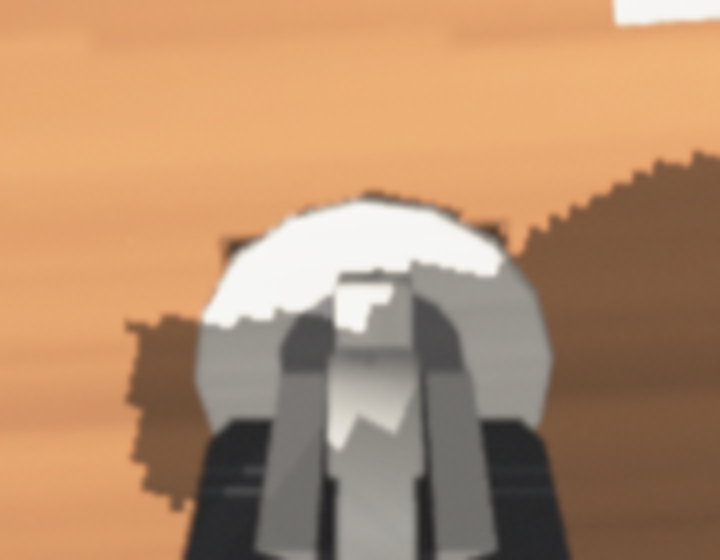

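The key turned 94° with the tool and stayed square in the pads. The moment jumped by 0.28 N m, so it is on the stop. I add a small margin and settle.

Request:
play_rows --moves '[{"claw": 0.4, "delta_pos": [0, 0, 0], "twist": 2}, {"claw": 0.4, "delta_pos": [0, 0, 0], "twist": 2}, {"claw": 0.4, "delta_pos": [0, 0, 0], "twist": 2}, {"claw": 0.4, "delta_pos": [0, 0, 0], "twist": 2}]'

```text
clock: 17.42
tcp_pos: [0.4589, 0.232, 0.1066]
orientation: [0.001, -0.101, 0.995, -0.0]
wrist_force: [-2.6, -5.9, 14.0]
finger_gap: 0.0068
```

```bash
python3 - <<'E'
from h import *
s=get_state();o=s['orientation'];print(s['clock'],s['tcp_pos'],np.degrees(2*np.arctan2(o[2],o[1])),np.round(s['ft_torque'],3),s['finger_gap'],s['wrist_force'])
a=cv2.imread('pics/top0.png')[230:290,190:260]; b=snap('side','s9')[180:290,210:330,::-1]
cv2.imwrite('pics/s9c.png',cv2.resize(b,None,fx=5,fy=5,interpolation=cv2.INTER_CUBIC))
E
```

```text
17.425 [0.45890787 0.23202141 0.10657921] 191.62693015632578 [-1.325  0.551  0.4  ] 0.0068412593582888055 [-2.62494075 -5.89033044 13.9986285 ]
```

View pics/s9c.png

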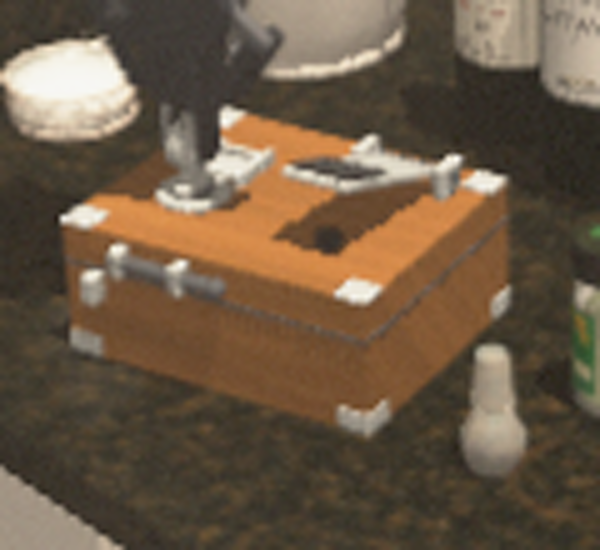

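The key is held turned in the lock, the pedal is up, and the front bolt is drawn to the right out of its keeper (crop about (90,285)).

```bash
python3 -c "
from h import *
print(env.hand_in())"
```

```text
the job is handed in; nothing more can be done
None
```

I did the whole job in the order asked and handed it in at about 17.5 s on the clock. The gripper was still holding the round key turned in the lock.

- **Pedal:** I pressed it to its stop, where the push rose to about 41 N on the fingertips. The 40 N limit is stated for the arm and the gripper's body, so I don't think this breaks it, but it was harder than needed. Pictures showed the shutter open and the pedal back up.
- **Key in the lock:** The round key went in with its shoulder fully home. The tool height was 106.5 mm against 106.6 mm expected, under about 21 N of push. I felt almost no resistance from the pins.
- **Turn:** I turned it clockwise to its stop, about 96° at the tool. The twisting moment jumped from about 0 to 0.4 N m, well above the spring's 0.075 N m. The side picture showed the front bolt drawn.
- **Last checks:** I was holding the key with a 110 N grip setting and about 14 N downward. I never touched the square key or the other things on purpose, but I didn't check them all again at the end.

The finger opening read about 7 mm on the 9 mm bow throughout. The pictures showed the bow seated square between the pads, so I put that down to a reading offset.

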